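Hand out the stacked sample tins

TASK

Take the two stacks of sample tins apart and stand each tin, lid up, in the middle of its own place: the small red-lidded tin on the pan of the balance, the small white-lidded tin on the dark plate of the blue hotplate, the large blue-lidded tin on the wire cooling rack, and the large yellow-lidded tin in the white tray. Keep the tins upright the whole way, and leave the amber bottle and the glass beaker where they stand.

Things in the scene. Friction and masses are not known exactly. Their poses are not given: they have to be found in the camera images.
- tin_red: small round flat-topped steel sample tin with a red lid: 42 mm diameter, 36 mm high, about 0.09 kg, closed and straight-sided. It starts standing loose on the lid of one of the two large tins (underside 45 mm above the table). Origin at the centre of its underside, z up along its axis
- tin_white: small round flat-topped steel sample tin with a white lid: 42 mm diameter, 36 mm high, about 0.09 kg, closed and straight-sided. It starts standing loose on the lid of one of the two large tins (underside 45 mm above the table). Origin at the centre of its underside, z up along its axis
- tin_blue: large round flat-topped steel sample tin with a blue lid: 64 mm diameter, 45 mm high, about 0.24 kg, closed and straight-sided. It starts standing on the table with one of the small tins on its lid (either of them); seen from above its lid shows as a ring round the small tin. Origin at the centre of its underside, z up along its axis
- tin_yellow: large round flat-topped steel sample tin with a yellow lid: 64 mm diameter, 45 mm high, about 0.24 kg, closed and straight-sided. It starts standing on the table with one of the small tins on its lid (either of them); seen from above its lid shows as a ring round the small tin. Origin at the centre of its underside, z up along its axis
- balance: small grey laboratory balance, housing 130 mm (x) by 116 mm (y), 26 mm high, with a round steel pan of 90 mm diameter whose flat top is 34 mm above the table; display at its front edge. The pan does not give. Fixed to the table; it may be turned a little. Origin at table height directly below the centre of the pan; x points to its back, z up
- hotplate: small blue hotplate (cold), housing 130 mm (x) by 116 mm (y), 50 mm high, with a flat dark square plate of 96 mm on top, its surface 58 mm above the table; knob and an orange strip at its front. Fixed to the table; it may be turned a little. Origin at table height directly below the centre of the dark plate; x points to its back, z up
- rack: steel wire cooling rack, about 117 mm square, nine parallel 5 mm bars 14 mm apart whose tops are 25 mm above the table. Fixed to the table; it may be turned a little. Origin at table height directly below the centre of the rack; x points to its back, z up
- tray: white shallow tray, 120 mm square outside, walls 3 mm thick and 8 mm high over the table, inner floor 3 mm above the table. Fixed to the table; it may be turned a little. Origin at table height directly below the centre of the tray; x points to its back, z up
- bottle: bystander, to be left alone: upright amber glass bottle with a white cap, 54 mm diameter, 120 mm high; loose. Origin at the centre of its underside
- beaker: bystander, to be left alone: upright clear glass beaker, 64 mm diameter, 80 mm high; loose. Origin at the centre of its underside

How it is judged (in metres and radians):
At the end, for the whole second after the job is handed in: Each tin stands at rest on its own place (red on the balance pan, white on the hotplate's plate, blue on the rack, yellow in the tray): axis within 15 mm of the centre of the place, underside resting on its surface (4 mm below to 5 mm above), tilt under 0.1 rad, speed under 20 mm/s (horizontal distance between tin_blue and rack below 0.015 m and z of tin_blue in the frame of rack between 0.021 and 0.03 m and angle between each of tin_blue, tin_yellow, tin_red, tin_white's own z axis and vertical below 0.1 rad and linear speed of each of tin_blue, tin_yellow, tin_red, tin_white below 0.02 m/s and horizontal distance between tin_yellow and tray below 0.015 m and z of tin_yellow in the frame of tray between -0.001 and 0.008 m and horizontal distance between tin_red and balance below 0.015 m and z of tin_red in the frame of balance between 0.03 and 0.039 m and horizontal distance between tin_white and hotplate below 0.015 m and z of tin_white in the frame of hotplate between 0.054 and 0.063 m); the robot touches nothing.
It fails at once if a tin is tipped more than 35 degrees (angle between any of tin_blue, tin_yellow, tin_red, tin_white's own z axis and vertical above 0.61 rad).
It fails at once if the bottle is shoved more than 20 mm from its place or tipped over (distance of bottle from where it was at the start of the episode above 0.02 m or angle between bottle's own z axis and vertical above 0.5 rad).
It fails at once if the beaker is shoved more than 20 mm from its place or tipped over (distance of beaker from where it was at the start of the episode above 0.02 m or angle between beaker's own z axis and vertical above 0.5 rad).
It also fails if it takes over 112 s, if anything falls off the work surface, if the arm or the gripper's body presses on something with over 40 N, if the wrist force passes 120 N, or if a joint passes its speed limit or range.

ROBOT

A 6-joint arm with a two-finger parallel gripper is mounted at the origin on the work surface. World frame = base frame: x ahead of the robot, y to its left, z up, the work surface at z = 0. Lengths are in mm, angles in rad, forces in N, time in s.
With the tool pointing down it reaches from about 325 to 900 mm from the base axis. Payload 3.5 kg.
Tool frame: the origin (TCP) lies on the centre line of the jaws, within the pads' length; the fingertips stand 25 mm ahead of it and the grasp point (between the pads) lies 6 mm ahead of it; z points along the fingers, y is the line along which they close (so a half turn about z gives the same grasp; the last joint's range is limited). The gripper opens to 85 mm and grips with 20 to 120 N. Pads are 22 mm wide; open, the fingers measure 114 mm over their backs; the gripper's body (76 mm by 85 mm) begins 54 mm behind the grasp point. The pads swing forward as they close: fully open they stand 13 mm farther back than shut.
Start: joints at [-1.345, 0.276, -0.026, 1.268, 0, 1.467], TCP at [201.805, -591.52, 227.913] pointing down, gripper open.
Joint ranges: [-3.12, 3.12], [-0.85, 1.88], [-1.08, 1.24], [-1.95, 2.15], [-1.57, 1.53], [-3.14, 3.14]. Speed limits (rad/s): [2.57, 2.57, 3.14, 3.14, 3.14, 3.14].

INTERFACE

Orientations are given as a rotation vector (axis times angle).
In Python, from plant import r gives the robot as it stands.
- The arm moves only by the tool play_rows, never from a script. Its argument "series" is a list of rows, each a list of 2 entries, a list of its own where there are three numbers: the shift along the tool's x, y, z in units of 0.1 m (1.0 is 0.1 m), then the turn, a rotation vector about the tool's x, y, z in units of 60 degrees (1.0 is 60 degrees). In form: [[[x, y, z], [wx, wy, wz]], ...]. A call has 1 to 20 rows; each row is the pose to reach, as a shift and turn from the pose commanded when the call began, along the tool's axes at that moment; what a row does not reach only later rows make up. A row lasts 1/10 s, in which the tool goes at most 50 mm and 8.59 degrees, less where a joint would pass 70% of its speed; a pose out of reach is approached as far as the arm can. A call with a number of a shift or a turn outside -1 to 1 is refused whole. A call with a gripper value outside its range is refused whole. "claw" is the closure, from -1 (fully open) to 1 (shut), set as the call begins (left out, the last holds). The fingers move at their own pace and stop on an object; "newtons" is the grip in N (left out, the last holds). Time passes only in rows, so rows that repeat a pose let the fingers close. It gives the time, the measured TCP pose, the force, the opening and the grip force at its end, in the units of the state.
- r.get_state(): the state, without advancing time (a new reading comes with each control period).
- r.capture(name): name is "scene" or "top"; returns the picture (384x512x3 uint8, red, green, blue); there is no depth.
- r.camera_model(name): a dict with "fx", "fy", "cx", "cy" (pixels), "R" (3x3) and "t" (3): a world point X has camera coordinates R X + t. Camera axes: x right, y down, z forward; pixel columns grow to the right and rows downward; lengths in mm; the calibration is good to about 2 mm. A picture is of the moment at which its call begins. camera_model takes no time and is no camera call.
- r.finish_job(): hands the job in; it is judged then, once.
The state is a dict: "time_s": time; "q": joint angles; "joint_velocities": joint speeds; "effort": joint torques, N m; "ee_pos": TCP position; "tcp_rot": TCP orientation; "force": force on the tool from outside, world axes, zero at the start; "torque": the same for the moment, N m; "grip_width": opening from 0.0 (shut) to 1.0 (fully open); "finger_force": force on a finger pad.
Only numpy, scipy, OpenCV 4.12 (cv2) and the standard library are available. Lean on these libraries where they do the work, as an engineer would, in place of code of your own. Each camera call takes 0.05 s, during which the arm holds its last target. There are 200 camera calls.

## Working session

There is one attempt and no reset: what is moved stays moved. The work goes in short steps, Python scripts to look and compute and a tool call to move; the robot and the scene stay as the last step left them, time stands still between calls to the robot, and variables do not carry over. Pictures are saved under pics/ and viewed, at most 14 in all, crops included, and the job is handed in when it is done.

Besides the shell and the picture viewer there is one more tool, called in YAML: its name, and indented under it one key for each argument. play_rows: Moves the arm, as the interface text tells. Its arguments: {"type":"object","properties":{"series":{"type":"array"},"claw":{"type":"number"},"newtons":{"type":"number"}},"required":["series"]}

```bash
mkdir -p pics; python3 - <<'E'
from plant import r
import cv2,numpy as np
s=r.get_state();print({k:np.round(v,3).tolist() for k,v in s.items()})
for n in("scene","top"):
    im=r.capture(n);cv2.imwrite(f"pics/{n}0.png",im[...,::-1]);c=r.camera_model(n)
    print(n,c["fx"],c["fy"],c["cx"],c["cy"],np.round(c["R"],4).tolist(),np.round(c["t"],1))
E
```

```text
{'time_s': 0.0, 'q': [-1.345, 0.277, -0.028, 1.268, 0.0, 1.467], 'joint_velocities': [0.001, 0.001, 0.0, 0.002, 0.001, -0.001], 'effort': [-0.0, -44.55, 29.521, 0.017, -0.0, -0.0], 'ee_pos': [201.668, -590.729, 226.725], 'tcp_rot': [-3.097, -0.514, 0.0], 'force': [0.259, 0.756, -0.075], 'torque': [0.012, -0.018, 0.067], 'finger_force': 0.0, 'grip_width': 1.005}
scene 476.6877375726864 476.6877375726864 264.36556565785435 190.7148633596808 [[0.4045, 0.9144, -0.0173], [0.731, -0.3346, -0.5947], [-0.5496, 0.2279, -0.8037]] [-229.4 -346.2 1536. ]
top 437.896146107551 437.896146107551 262.16946276183586 199.29886869057552 [[0.003, -0.9998, -0.0193], [-0.9925, -0.0006, -0.1223], [0.1223, 0.0195, -0.9923]] [   9.4  526.1 1050.8]
```

View pics/scene0.png

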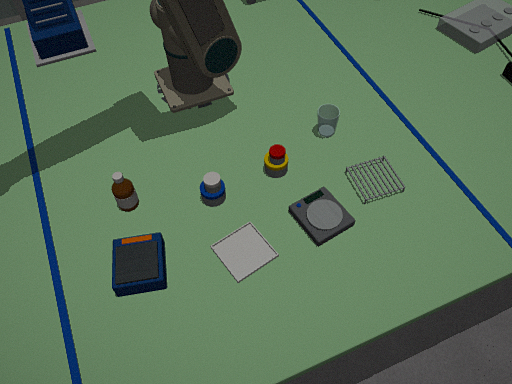

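View pics/top0.png

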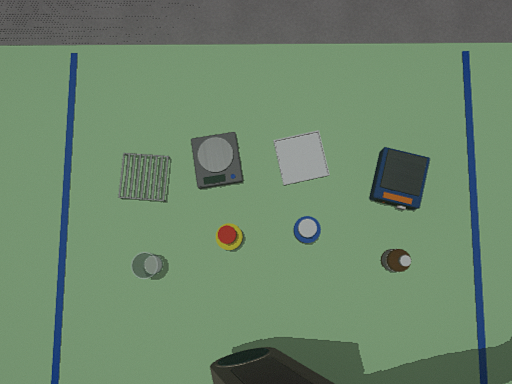

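The first view shows white on blue at scene (212,188) and red on yellow at (277,160). In the top view the centres are: rack (145,178), pan (215,154), tray (302,158), hotplate (404,172), beaker (150,265) and bottle (399,261).

```bash
python3 - <<'E'
import cv2
t=cv2.imread("pics/top0.png");s=cv2.imread("pics/scene0.png")
cv2.imwrite("pics/tc.png",cv2.resize(t[125:285,110:440],None,fx=2.4,fy=2.4,interpolation=cv2.INTER_NEAREST))
cv2.imwrite("pics/sc.png",cv2.resize(s[130:305,100:415],None,fx=2.5,fy=2.5,interpolation=cv2.INTER_NEAREST))
for n,im,pts in(("top",t,dict(red=(228,236),yel=(241,243),white=(308,228),blue=(298,236),pan=(215,154),tray=(302,158),plate=(404,172),hous=(200,180),table=(260,200))),("sc",s,dict(red=(277,152),yel=(268,160),white=(212,178),wside=(212,186),blue=(204,190),pan=(325,214),tray=(245,252),plate=(138,264),table=(240,190)))):
    h=cv2.cvtColor(im,cv2.COLOR_BGR2HSV);print(n,{k:h[v,u].tolist() for k,(u,v) in pts.items()})
E
```

```text
top {'red': [3, 180, 149], 'yel': [64, 56, 73], 'white': [80, 5, 160], 'blue': [108, 165, 128], 'pan': [70, 12, 131], 'tray': [83, 6, 161], 'plate': [80, 25, 61], 'hous': [66, 14, 90], 'table': [55, 62, 151]}
sc {'red': [178, 243, 129], 'yel': [24, 255, 86], 'white': [23, 7, 149], 'wside': [168, 19, 66], 'blue': [107, 253, 113], 'pan': [68, 9, 112], 'tray': [30, 3, 147], 'plate': [90, 34, 45], 'table': [61, 62, 139]}
```

View pics/tc.png

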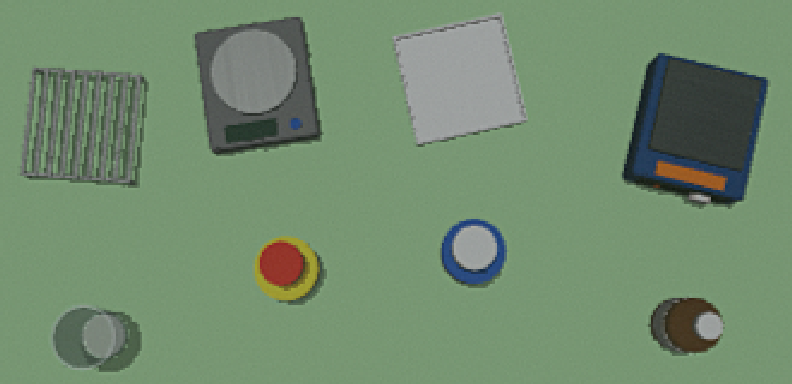

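View pics/sc.png

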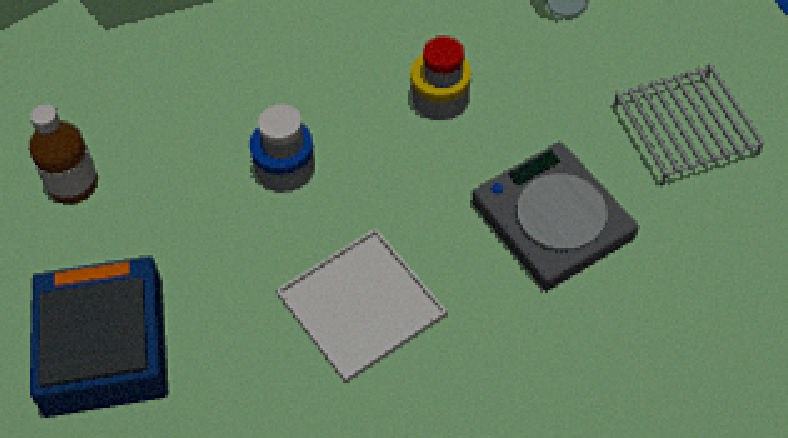

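The crops show the following:
- **Top crop:** red lid about (282,264), white lid (475,247), pan (254,71), tray (460,80), dark plate (706,113), rack (85,127).
- **Scene crop:** red (443,54), white (280,124), pan (562,211), tray (362,305), plate (93,330), rack (688,125).

Next I'll segment these and triangulate.

```bash
cat > vis.py <<'E'
import cv2,numpy as np
K=4
def cams(r): return {n:r.camera_model(n) for n in("scene","top")}
def ray(c,uv):
    d=np.c_[(uv[:,0]-c["cx"])/c["fx"],(uv[:,1]-c["cy"])/c["fy"],np.ones(len(uv))]
    R=np.array(c["R"]);return -R.T@np.array(c["t"]),d@R
def plane(c,uv,z):
    o,d=ray(c,np.atleast_2d(np.float64(uv)));return (o+d*((z-o[2])/d[:,2])[:,None])[:,:2]
def tri(cs,ua,ub):
    (o1,d1),(o2,d2)=ray(cs["top"],np.atleast_2d(ua)),ray(cs["scene"],np.atleast_2d(ub))
    d1=d1[0];d2=d2[0];k=np.linalg.lstsq(np.c_[d1,-d2],o2-o1,rcond=None)[0]
    p,q=o1+k[0]*d1,o2+k[1]*d2;return (p+q)/2,np.linalg.norm(p-q)
def blob(im,box,lo,hi,close=0,opn=0):
    "largest blob's convex hull (px) of an HSV range within box u0,v0,u1,v1"
    u0,v0,u1,v1=box
    x=cv2.resize(im[v0:v1,u0:u1],None,fx=K,fy=K,interpolation=cv2.INTER_CUBIC)
    h=cv2.cvtColor(x,cv2.COLOR_RGB2HSV)
    h[...,0]=(h[...,0].astype(int)+20)%180   # red made continuous
    m=cv2.inRange(h,np.array(lo),np.array(hi))
    if close: m=cv2.morphologyEx(m,cv2.MORPH_CLOSE,np.ones((close,close)))
    if opn: m=cv2.morphologyEx(m,cv2.MORPH_OPEN,np.ones((opn,opn)))
    c=max(cv2.findContours(m,cv2.RETR_EXTERNAL,cv2.CHAIN_APPROX_NONE)[0],key=cv2.contourArea)
    p=cv2.convexHull(c)[:,0].astype(float)
    M=cv2.moments(cv2.convexHull(c));cen=np.array([M["m10"]/M["m00"],M["m01"]/M["m00"]])
    f=lambda a:(a+.5)/K-.5+np.array([u0,v0])
    return f(p),f(cen)
E
cat > m1.py <<'E'
from plant import r
from vis import *
cs=cams(r);im={n:r.capture(n) for n in cs}
G=dict(
 red=((214,222,245,252),(265,138,290,160),(8,120,60),(32,255,255),(8,120,105),(32,255,255),81,0),
 white=((290,214,325,244),(200,170,225,190),(0,0,130),(199,40,255),(0,0,115),(199,45,255),81,0),
 yellow=((212,222,248,254),(262,142,292,180),(36,120,100),(58,255,255),(36,120,62),(58,255,255),45,0),
 blue=((290,214,325,246),(196,170,230,208),(118,120,60),(140,255,255),(118,120,55),(140,255,255),45,0),
 pan=((190,130,245,190),(285,180,360,245),(0,0,110),(199,30,255),(0,0,85),(199,25,255),34,0),
 tray=((265,125,335,192),(205,215,285,285),(0,0,125),(199,30,255),(0,0,115),(199,30,255),3,0),
 plate=((376,146,432,196),(110,236,165,287),(0,0,45),(199,75,85),(0,0,20),(199,90,75),58,0),
 rack=((112,145,178,208),(340,150,410,210),(0,0,0),(199,40,255),(0,0,0),(199,42,255),0,0))
for k,(bt,bs,lt,ht,ls,hs,h,_) in G.items():
    cl=40 if k=="rack" else 3; op=9 if k in("plate","pan","tray") else 3
    pt,ct=blob(im["top"],bt,lt,ht,cl,op);ps,c2=blob(im["scene"],bs,ls,hs,cl,op)
    p,e=tri(cs,ct,c2);print(k,"tri",p.round(1),"gap",round(e,1))
    z={"rack":25,"tray":8}.get(k,h)
    for n,q in(("top",pt),("scene",ps)):
        w=plane(cs[n],q,z).astype(np.float32);(c,s,a)=cv2.minAreaRect(w);print("   ",n,np.round(c,1),np.round(s,1),round(a,1))
for n,u in(("beaker",(150,265)),("bottle",(390,261))):print(n,plane(cs["top"],u,10).round())
E
python3 m1.py
```

```text
red tri [437.8  93.4  83.1] gap 2.4
    top [437.6  92.3] [43.2 41.7] 63.9
    scene [436.2  95.2] [41.8 41.5] 12.1
white tri [453.8 -95.1  83.7] gap 1.6
    top [453.8 -96.3] [41.9 41.5] 44.9
    scene [451.9 -94. ] [43.7 43.5] 54.4
yellow tri [434.6  92.2  38.4] gap 0.8
    top [434.3  91.2] [64.5 64.4] 63.8
    scene [441.   88.3] [66.5 62.7] 56.5
blue tri [452.3 -97.6  40.2] gap 1.4
    top [452. -98.] [64.1 63.5] 0.1
    scene [457.7 -98.2] [64.2 54.9] 72.2
pan tri [640.4 130.   35.4] gap 2.0
    top [640.4 129.3] [87.3 88.2] 46.1
    scene [638.8 132.3] [88.6 88.3] 65.4
tray tri [638.5 -87.8   1.7] gap 1.9
    top [637.8 -87.9] [120.1 121.2] 12.4
    scene [639.8 -86.9] [116.  116.3] 12.6
plate tri [ 590.2 -331.5   53.5] gap 1.6
    top [ 589.4 -330.9] [96.5 95.6] 76.1
    scene [ 591.7 -329.8] [95.4 97.2] 76.0
rack tri [587.  315.2  12.2] gap 4.6
    top [584.7 308.9] [120.2 117.3] 86.0
    scene [591.7 314.2] [137.  127.1] 85.8
beaker [[364. 290.]]
bottle [[ 376. -305.]]
```

play_rows:
  claw: -1
  newtons: 40
  series:
    - [[0.1,-0.1,0],[0,0,-0.06]]
    - [[0.2,-0.2,0],[0,0,-0.12]]
    - [[0.4,-0.4,0],[0,0,-0.24]]
    - [[0.5,-0.5,0],[0,0,-0.3]]
    - [[0.7,-0.7,0],[0,0,-0.42]]
    - [[0.8,-0.8,0],[0,0,-0.5]]
    - [[0.9,-0.9,0],[0,0,-0.56]]
    - [[1.0,-0.97,0],[0,0,-0.593]]
    - [[1.0,-0.97,0],[0,0,-0.593]]

```text
time_s: 1.1
ee_pos: [265.7, -466.3, 227.8]
tcp_rot: [-2.793, -1.438, -0.001]
force: [0.1, -0.6, -0.5]
grip_width: 1.001
finger_force: 0.0
```

play_rows:
  series:
    - [[0.1,0,0],[0,0,-0.06]]
    - [[0.2,0,0],[0,0,-0.12]]
    - [[0.4,0,0],[0,0,-0.24]]
    - [[0.5,0,0],[0,0,-0.3]]
    - [[0.7,-0.1,0],[0,0,-0.42]]
    - [[0.8,-0.1,0],[0,0,-0.5]]
    - [[0.9,-0.14,0],[0,0,-0.56]]
    - [[0.95,-0.14,0],[0,0,-0.593]]
    - [[0.95,-0.14,0],[0,0,-0.593]]

```text
time_s: 2.0
ee_pos: [309.2, -382.2, 227.9]
tcp_rot: [2.222, 2.221, -0.0]
force: [-0.1, -0.2, -0.2]
grip_width: 1.002
finger_force: 0.0
```

play_rows:
  series:
    - [[0.2,0.1,0],[0,0,0]]
    - [[0.5,0.25,0],[0,0,0]]
    - [[0.8,0.4,0],[0,0,0]]
    - [[0.95,0.48,0],[0,0,0]]

```text
time_s: 2.4
ee_pos: [357.5, -286.0, 227.9]
tcp_rot: [-2.222, -2.221, -0.0]
force: [0.9, -0.5, -0.1]
grip_width: 0.996
finger_force: 0.0
```

play_rows:
  series:
    - [[0.2,0.1,0],[0,0,0]]
    - [[0.5,0.25,0],[0,0,0]]
    - [[0.8,0.4,0],[0,0,0]]
    - [[0.95,0.48,0],[0,0,0]]

```text
time_s: 2.8
ee_pos: [405.9, -191.0, 228.0]
tcp_rot: [2.222, 2.221, 0.001]
force: [0.3, 0.1, -0.1]
grip_width: 1.002
finger_force: 0.0
```

play_rows:
  series:
    - [[0.2,0.1,0.1],[0,0,0]]
    - [[0.5,0.25,0.3],[0,0,0]]
    - [[0.8,0.4,0.5],[0,0,0]]
    - [[0.95,0.48,0.7],[0,0,0]]
    - [[0.95,0.48,0.7],[0,0,0]]
    - [[0.95,0.48,0.7],[0,0,0]]

```text
time_s: 3.4
ee_pos: [453.0, -97.4, 157.8]
tcp_rot: [-2.222, -2.221, 0.002]
force: [0.6, -0.0, -0.1]
grip_width: 1.001
finger_force: 0.0
```

```bash
cat > st.py <<'E'
from plant import r
import numpy as np
s=r.get_state();print(round(s["time_s"],2),np.round(s["ee_pos"],1),np.round(s["tcp_rot"],3),np.round(s["q"],2),s["grip_width"],s["finger_force"],np.round(s["force"],1))
E
python3 st.py
```

```text
3.4 [453.  -97.4 157.8] [-2.222e+00 -2.221e+00  2.000e-03] [-0.35  0.04 -0.46  1.07 -0.    1.22] 1.00077434557824 0.0 [ 0.6 -0.  -0.1]
```

play_rows:
  series:
    - [[0.02,0,0.15],[0,0,0]]
    - [[0.02,0,0.35],[0,0,0]]
    - [[0.02,0,0.55],[0,0,0]]
    - [[0.02,0,0.7],[0,0,0]]
    - [[0.02,0,0.78],[0,0,0]]
    - [[0.02,0,0.82],[0,0,0]]
    - [[0.02,0,0.82],[0,0,0]]
    - [[0.02,0,0.82],[0,0,0]]

```text
time_s: 4.2
ee_pos: [453.9, -95.6, 76.8]
tcp_rot: [2.221, 2.22, 0.001]
force: [0.2, 0.0, 0.4]
grip_width: 1.0
finger_force: 0.0
```

play_rows:
  claw: 1
  newtons: 30
  series:
    - [[0,0,0],[0,0,0]]
    - [[0,0,0],[0,0,0]]
    - [[0,0,0],[0,0,0]]
    - [[0,0,0],[0,0,0]]
    - [[0,0,0],[0,0,0]]
    - [[0,0,0],[0,0,0]]
    - [[0,0,0],[0,0,0]]
    - [[0,0,0],[0,0,0]]
    - [[0,0,0],[0,0,0]]
    - [[0,0,0],[0,0,0]]

```text
time_s: 5.2
ee_pos: [450.1, -96.1, 82.3]
tcp_rot: [-2.221, -2.22, 0.012]
force: [-23.7, 1.3, 57.2]
grip_width: -0.002
finger_force: 28.2
```

```bash
python3 - <<'E'
from plant import r
import cv2,numpy as np
a=r.capture("scene");b=r.capture("top")
f=lambda x:cv2.resize(x[...,::-1],None,fx=4,fy=4,interpolation=cv2.INTER_CUBIC)
cv2.imwrite("pics/g1.png",np.hstack([f(a[110:250,160:255]),f(b[160:300,260:355])]))
E
python3 st.py
```

```text
5.3 [450.3 -96.2  82.5] [-2.221 -2.22   0.012] [-0.35  0.12 -0.55  0.9  -0.01  1.22] 0.0006188432173808293 28.199893003329635 [-23.8   3.3  57.2]
```

View pics/g1.png

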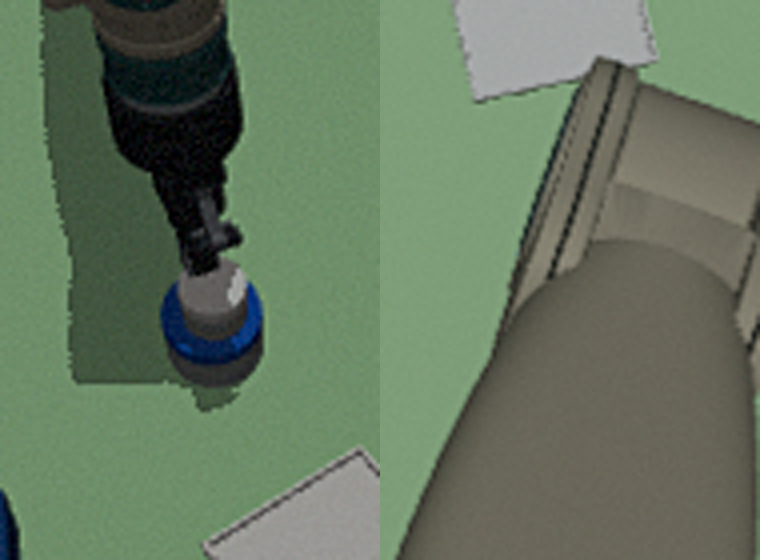

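The fingers shut on top of the white lid, with the dark tips at crop (200,270) over the lid at (215,290). The tin itself still stands. I'll lift off and measure where the tips really are.

play_rows:
  series:
    - [[0,0,-0.1],[0,0,0]]
    - [[0,0,-0.3],[0,0,0]]
    - [[0,0,-0.6],[0,0,0]]
    - [[0,0,-0.9],[0,0,0]]
    - [[0,0,-1.0],[0,0,0]]
    - [[0,0,-1.0],[0,0,0]]
    - [[0,0,-1.0],[0,0,0]]

```text
time_s: 6.0
ee_pos: [452.4, -94.8, 175.0]
tcp_rot: [-2.221, -2.221, 0.001]
force: [0.6, 0.6, 0.6]
grip_width: 0.002
finger_force: 0.0
```

```bash
python3 st.py; python3 - <<'E'
from plant import r
from vis import *
s=r.get_state();p=np.array(s["ee_pos"]);cs=cams(r);c=cs["scene"];a=r.capture("scene")
def proj(X):
    q=np.array(c["R"])@X+np.array(c["t"]);return np.array([c["fx"]*q[0]/q[2]+c["cx"],c["fy"]*q[1]/q[2]+c["cy"]])
u0,v0,k=165,85,5
x=cv2.resize(a[v0:v0+120,u0:u0+100,::-1],None,fx=k,fy=k,interpolation=cv2.INTER_CUBIC)
x=cv2.convertScaleAbs(x,alpha=1.8)
for dz,col in((0,(0,255,255)),(25,(0,0,255))):
    q=(proj(p-[0,0,dz])-[u0,v0]+.5)*k;print(dz,q);cv2.circle(x,tuple(int(w) for w in q),4,col,-1)
cv2.imwrite("pics/g2.png",x)
h,cen=blob(a,(196,168,235,195),(0,0,115),(199,45,255),3,3);print("lid",plane(c,cen,81))
E
```

```text
6.0 [452.4 -94.8 175. ] [-2.221e+00 -2.221e+00  1.000e-03] [-0.35  0.02 -0.44  1.11 -0.    1.22] 0.001616144982775382 0.0 [0.6 0.6 0.6]
0 [210.95867653 345.0710054 ]
25 [216.9178857  379.27736112]
lid [[461.8663229  -83.20728236]]
```

View pics/g2.png

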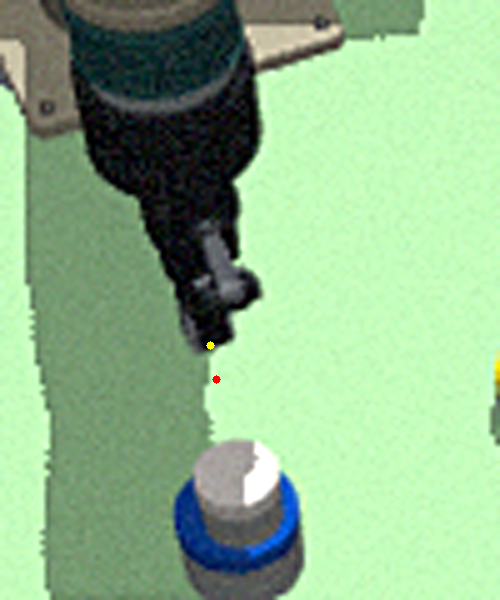

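The real fingertips sit at the reported TCP, at crop (210,345), not 25 mm ahead of it. That agrees with the contact at z≈82 on the 81 mm lid. I'll grasp about 25 mm lower. The white tin has not moved, with its lid at crop (237,478).

play_rows:
  claw: -1
  series:
    - [[0,0.01,0],[0,0,0]]
    - [[0,0.01,0],[0,0,0]]
    - [[0,0.01,0.1],[0,0,0]]
    - [[0,0.01,0.3],[0,0,0]]
    - [[0,0.01,0.5],[0,0,0]]
    - [[0,0.01,0.6],[0,0,0]]
    - [[0,0.01,0.6],[0,0,0]]
    - [[0,0.01,0.6],[0,0,0]]

```text
time_s: 6.85
ee_pos: [454.0, -95.0, 115.9]
tcp_rot: [-2.221, -2.221, 0.0]
force: [-0.4, -0.1, 1.2]
grip_width: 1.001
finger_force: 0.0
```

play_rows:
  series:
    - [[0,0,0.1],[0,0,0]]
    - [[0,0,0.25],[0,0,0]]
    - [[0,0,0.4],[0,0,0]]
    - [[0,0,0.5],[0,0,0]]
    - [[0,0,0.58],[0,0,0]]
    - [[0,0,0.64],[0,0,0]]
    - [[0,0,0.64],[0,0,0]]
    - [[0,0,0.64],[0,0,0]]

```text
time_s: 7.65
ee_pos: [454.3, -95.1, 52.1]
tcp_rot: [2.221, 2.221, 0.0]
force: [0.3, -0.9, -0.1]
grip_width: 1.003
finger_force: 0.0
```

play_rows:
  claw: 1
  newtons: 30
  series:
    - [[0,0,0],[0,0,0]]
    - [[0,0,0],[0,0,0]]
    - [[0,0,0],[0,0,0]]
    - [[0,0,0],[0,0,0]]
    - [[0,0,0],[0,0,0]]
    - [[0,0,0],[0,0,0]]
    - [[0,0,0],[0,0,0]]
    - [[0,0,0],[0,0,0]]
    - [[0,0,0],[0,0,0]]
    - [[0,0,0],[0,0,0]]

```text
time_s: 8.65
ee_pos: [454.8, -95.2, 52.6]
tcp_rot: [2.22, 2.221, 0.001]
force: [-0.1, 0.6, 5.3]
grip_width: 0.486
finger_force: 30.6
```

play_rows:
  series:
    - [[0,0,-0.05],[0,0,0]]
    - [[0,0,-0.15],[0,0,0]]
    - [[0,0,-0.3],[0,0,0]]
    - [[0,0,-0.45],[0,0,0]]
    - [[0,0,-0.55],[0,0,0]]
    - [[0,0,-0.6],[0,0,0]]
    - [[0,0,-0.6],[0,0,0]]

```text
time_s: 9.35
ee_pos: [454.4, -95.2, 112.6]
tcp_rot: [2.221, 2.221, 0.001]
force: [0.3, 0.2, -1.2]
grip_width: 0.481
finger_force: 30.5
```

play_rows:
  series:
    - [[-0.08,0.05,0],[0,0,0]]
    - [[-0.22,0.13,0],[0,0,0]]
    - [[-0.4,0.23,0],[0,0,0]]
    - [[-0.6,0.34,0],[0,0,0]]
    - [[-0.79,0.45,0],[0,0,0]]

```text
time_s: 9.85
ee_pos: [500.2, -176.5, 111.5]
tcp_rot: [2.222, 2.22, -0.0]
force: [0.5, 0.5, -0.5]
grip_width: 0.485
finger_force: 30.5
```

play_rows:
  series:
    - [[-0.2,0.11,0],[0,0,0]]
    - [[-0.4,0.23,0],[0,0,0]]
    - [[-0.6,0.34,0],[0,0,0]]
    - [[-0.79,0.45,0],[0,0,0]]

```text
time_s: 10.25
ee_pos: [545.0, -256.0, 111.1]
tcp_rot: [2.223, 2.22, -0.001]
force: [-0.5, -0.3, -1.5]
grip_width: 0.48
finger_force: 30.5
```

play_rows:
  series:
    - [[-0.2,0.11,0],[0,0,0]]
    - [[-0.4,0.23,0],[0,0,0]]
    - [[-0.57,0.33,0],[0,0,0]]
    - [[-0.7,0.4,0],[0,0,0]]
    - [[-0.79,0.45,0],[0,0,0]]
    - [[-0.79,0.45,0],[0,0,0]]
    - [[-0.79,0.45,0],[0,0,0]]

```text
time_s: 10.95
ee_pos: [588.7, -332.3, 111.3]
tcp_rot: [-2.221, -2.22, 0.0]
force: [0.1, 0.6, -0.1]
grip_width: 0.475
finger_force: 30.5
```

play_rows:
  series:
    - [[0,0,0.1],[0,0,0]]
    - [[0,0,0.25],[0,0,0]]
    - [[0,0,0.35],[0,0,0]]
    - [[0,0,0.4],[0,0,0]]
    - [[0,0,0.42],[0,0,0]]
    - [[0,0,0.42],[0,0,0]]
    - [[0,0,0.42],[0,0,0]]

```text
time_s: 11.65
ee_pos: [589.4, -332.3, 70.4]
tcp_rot: [2.221, 2.221, 0.0]
force: [1.2, 0.9, -0.7]
grip_width: 0.483
finger_force: 30.5
```

```bash
python3 st.py; python3 - <<'E'
from plant import r
import cv2
a=r.capture("scene")
cv2.imwrite("pics/g3.png",cv2.resize(a[170:300,90:230,::-1],None,fx=4,fy=4,interpolation=cv2.INTER_CUBIC))
E
```

```text
11.65 [ 589.4 -332.3   70.4] [2.221 2.221 0.   ] [-0.61  0.48 -0.09  1.01  0.    0.96] 0.48255036682301694 30.53237736225128 [ 1.2  0.9 -0.7]
```

View pics/g3.png

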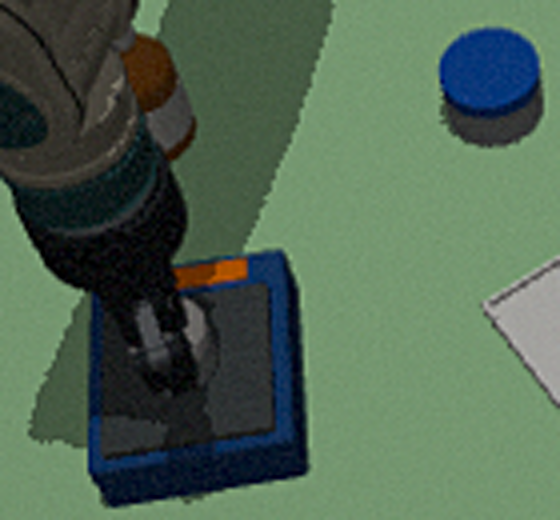

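The white tin is held over the dark plate at crop (190,350), upright, and the blue lid at (490,70) is now bare. I'll lower it to contact.

play_rows:
  series:
    - [[0,0,0.02],[0,0,0]]
    - [[0,0,0.03],[0,0,0]]
    - [[0,0,0.04],[0,0,0]]
    - [[0,0,0.05],[0,0,0]]
    - [[0,0,0.05],[0,0,0]]
    - [[0,0,0.05],[0,0,0]]

```text
time_s: 12.3
ee_pos: [589.1, -332.1, 65.6]
tcp_rot: [2.221, 2.221, -0.0]
force: [-2.3, 1.3, 4.6]
grip_width: 0.482
finger_force: 30.8
```

play_rows:
  claw: -1
  series:
    - [[0,0,0],[0,0,0]]
    - [[0,0,0],[0,0,0]]
    - [[0,0,0],[0,0,0]]
    - [[0,0,0],[0,0,0]]
    - [[0,0,0],[0,0,0]]
    - [[0,0,-0.1],[0,0,0]]
    - [[0,0,-0.3],[0,0,0]]
    - [[0,0,-0.5],[0,0,0]]
    - [[0,0,-0.7],[0,0,0]]
    - [[0,0,-0.7],[0,0,0]]

```text
time_s: 13.3
ee_pos: [591.5, -333.7, 139.4]
tcp_rot: [2.216, 2.216, 0.002]
force: [0.6, -0.0, 0.3]
grip_width: 1.002
finger_force: 0.0
```

play_rows:
  series:
    - [[0.2,-0.07,0],[0,0,0]]
    - [[0.5,-0.18,0],[0,0,0]]
    - [[0.85,-0.3,0],[0,0,0]]

```text
time_s: 13.6
ee_pos: [558.5, -246.7, 134.1]
tcp_rot: [-2.223, -2.22, 0.0]
force: [0.8, -0.1, 0.6]
grip_width: 1.004
finger_force: 0.0
```

play_rows:
  series:
    - [[0.35,-0.12,0],[0,0,0]]
    - [[0.7,-0.25,0],[0,0,0]]
    - [[0.85,-0.3,0],[0,0,0]]

```text
time_s: 13.9
ee_pos: [526.5, -159.0, 133.8]
tcp_rot: [-2.217, -2.221, 0.001]
force: [0.9, -0.9, 0.4]
grip_width: 1.002
finger_force: 0.0
```

play_rows:
  series:
    - [[0.35,-0.12,0],[0,0,0]]
    - [[0.7,-0.25,0],[0,0,0]]
    - [[0.85,-0.3,0],[0,0,0]]

```text
time_s: 14.2
ee_pos: [497.3, -75.0, 134.2]
tcp_rot: [-2.218, -2.222, 0.001]
force: [0.0, 0.1, -0.1]
grip_width: 1.001
finger_force: 0.0
```

play_rows:
  series:
    - [[0.35,-0.12,0],[0,0,0]]
    - [[0.7,-0.25,0],[0,0,0]]
    - [[0.85,-0.3,0],[0,0,0]]

```text
time_s: 14.5
ee_pos: [468.0, 9.6, 134.6]
tcp_rot: [-2.219, -2.222, 0.001]
force: [-0.3, 0.1, 0.1]
grip_width: 0.997
finger_force: 0.0
```

play_rows:
  series:
    - [[0.3,-0.1,0],[0,0,0]]
    - [[0.6,-0.2,0],[0,0,0]]
    - [[0.78,-0.27,0],[0,0,0]]
    - [[0.85,-0.3,0],[0,0,0]]
    - [[0.85,-0.3,0],[0,0,0]]
    - [[0.85,-0.3,0],[0,0,0]]

```text
time_s: 15.1
ee_pos: [439.8, 92.3, 135.0]
tcp_rot: [2.221, 2.22, 0.0]
force: [-0.2, 0.5, -0.3]
grip_width: 0.997
finger_force: 0.0
```

```bash
python3 st.py; python3 - <<'E'
from plant import r
from vis import *
cs=cams(r);im={n:r.capture(n) for n in cs}
pt,ct=blob(im["top"],(376,140,440,200),(0,0,125),(199,35,255),(3),3);ps,c2=blob(im["scene"],(112,236,165,287),(0,0,105),(199,45,255),3,3)
p,e=tri(cs,ct,c2);print("white",p,e,cv2.minAreaRect(plane(cs["top"],pt,94).astype(np.float32)),cv2.minAreaRect(plane(cs["scene"],ps,94).astype(np.float32)))
ps,c2=blob(im["scene"],(196,170,230,208),(118,120,85),(140,255,255),5,3)
print("blue scene z45",cv2.minAreaRect(plane(cs["scene"],ps,45).astype(np.float32)))
E
```

```text
15.1 [439.8  92.3 135. ] [2.221 2.22  0.   ] [ 0.06  0.04 -0.52  1.02 -0.    1.63] 0.9974611173344321 0.0 [-0.2  0.5 -0.3]
white [ 589.12661174 -332.06086232   95.4357043 ] 1.5711112635914348 ((589.1948852539062, -333.4376525878906), (43.241058349609375, 42.51820755004883), 47.293617248535156) ((588.2034912109375, -331.3849792480469), (42.927669525146484, 43.36934280395508), 29.659082412719727)
blue scene z45 ((450.9258728027344, -95.92143249511719), (64.29853057861328, 64.61389923095703), 70.78524017333984)
```

The white tin sits within about 1.5 mm of the plate's centre, with its lid at 95 mm (94 expected). Next is the red tin.

play_rows:
  series:
    - [[0.01,-0.02,0.15],[0,0,0]]
    - [[0.01,-0.02,0.35],[0,0,0]]
    - [[0.01,-0.02,0.55],[0,0,0]]
    - [[0.01,-0.02,0.7],[0,0,0]]
    - [[0.01,-0.02,0.79],[0,0,0]]
    - [[0.01,-0.02,0.83],[0,0,0]]
    - [[0.01,-0.02,0.83],[0,0,0]]
    - [[0.01,-0.02,0.83],[0,0,0]]

```text
time_s: 16.0
ee_pos: [437.8, 93.9, 52.5]
tcp_rot: [2.221, 2.22, 0.001]
force: [0.5, 0.0, 0.2]
grip_width: 1.002
finger_force: 0.0
```

play_rows:
  claw: 1
  newtons: 30
  series:
    - [[0,0,0],[0,0,0]]
    - [[0,0,0],[0,0,0]]
    - [[0,0,0],[0,0,0]]
    - [[0,0,0],[0,0,0]]
    - [[0,0,0],[0,0,0]]
    - [[0,0,0],[0,0,0]]
    - [[0,0,0],[0,0,0]]
    - [[0,0,0],[0,0,0]]
    - [[0,0,0],[0,0,0]]
    - [[0,0,0],[0,0,0]]

```text
time_s: 17.0
ee_pos: [437.4, 94.1, 52.5]
tcp_rot: [2.221, 2.221, 0.001]
force: [-1.5, -0.8, 5.4]
grip_width: 0.481
finger_force: 30.4
```

play_rows:
  series:
    - [[0,0,-0.05],[0,0,0]]
    - [[0,0,-0.15],[0,0,0]]
    - [[0,0,-0.3],[0,0,0]]
    - [[0,0,-0.45],[0,0,0]]
    - [[0,0,-0.5],[0,0,0]]
    - [[0,0,-0.5],[0,0,0]]

```text
time_s: 17.6
ee_pos: [437.9, 94.1, 102.9]
tcp_rot: [2.22, 2.22, 0.003]
force: [0.5, 0.6, -1.2]
grip_width: 0.479
finger_force: 30.5
```

play_rows:
  series:
    - [[0.02,0.1,0],[0,0,0]]
    - [[0.05,0.28,0],[0,0,0]]
    - [[0.08,0.48,0],[0,0,0]]
    - [[0.12,0.68,0],[0,0,0]]

```text
time_s: 18.0
ee_pos: [505.7, 106.1, 100.8]
tcp_rot: [-2.221, -2.221, 0.002]
force: [0.3, -0.3, -1.0]
grip_width: 0.487
finger_force: 30.5
```

play_rows:
  series:
    - [[0.04,0.22,0],[0,0,0]]
    - [[0.08,0.45,0],[0,0,0]]
    - [[0.12,0.68,0],[0,0,0]]

```text
time_s: 18.3
ee_pos: [573.8, 118.2, 100.5]
tcp_rot: [-2.221, -2.221, 0.002]
force: [0.1, 0.1, -0.5]
grip_width: 0.477
finger_force: 30.5
```

play_rows:
  series:
    - [[0.04,0.22,0],[0,0,0]]
    - [[0.08,0.42,0],[0,0,0]]
    - [[0.1,0.57,0],[0,0,0]]
    - [[0.12,0.67,0],[0,0,0]]
    - [[0.12,0.67,0],[0,0,0]]
    - [[0.12,0.67,0],[0,0,0]]

```text
time_s: 18.9
ee_pos: [639.2, 129.9, 101.0]
tcp_rot: [-2.221, -2.221, 0.002]
force: [-0.6, -0.4, -0.2]
grip_width: 0.483
finger_force: 30.6
```

play_rows:
  series:
    - [[0,0,0.1],[0,0,0]]
    - [[0,0,0.25],[0,0,0]]
    - [[0,0,0.4],[0,0,0]]
    - [[0,0,0.5],[0,0,0]]
    - [[0,0,0.55],[0,0,0]]
    - [[0,0,0.55],[0,0,0]]
    - [[0,0,0.55],[0,0,0]]

```text
time_s: 19.6
ee_pos: [640.3, 130.0, 47.0]
tcp_rot: [2.221, 2.221, 0.0]
force: [0.8, 0.7, -0.4]
grip_width: 0.483
finger_force: 30.6
```

play_rows:
  series:
    - [[0,0,0.02],[0,0,0]]
    - [[0,0,0.03],[0,0,0]]
    - [[0,0,0.04],[0,0,0]]
    - [[0,0,0.055],[0,0,0]]
    - [[0,0,0.055],[0,0,0]]
    - [[0,0,0.055],[0,0,0]]

```text
time_s: 20.2
ee_pos: [640.3, 130.0, 41.6]
tcp_rot: [2.221, 2.221, 0.001]
force: [0.2, 0.0, -0.4]
grip_width: 0.48
finger_force: 30.6
```

play_rows:
  claw: -1
  series:
    - [[0,0,0],[0,0,0]]
    - [[0,0,0],[0,0,0]]
    - [[0,0,0],[0,0,0]]
    - [[0,0,0],[0,0,0]]
    - [[0,0,0],[0,0,0]]
    - [[0,0,-0.1],[0,0,0]]
    - [[0,0,-0.3],[0,0,0]]
    - [[0,0,-0.5],[0,0,0]]
    - [[0,0,-0.7],[0,0,0]]
    - [[0,0,-0.75],[0,0,0]]

```text
time_s: 21.2
ee_pos: [642.3, 130.2, 120.1]
tcp_rot: [2.219, 2.219, 0.007]
force: [0.4, 0.7, 0.6]
grip_width: 0.998
finger_force: 0.0
```

play_rows:
  series:
    - [[-0.2,-0.17,0],[0,0,0]]
    - [[-0.45,-0.38,0],[0,0,0]]
    - [[-0.76,-0.63,0],[0,0,0]]

```text
time_s: 21.5
ee_pos: [576.8, 53.8, 116.3]
tcp_rot: [2.219, 2.223, 0.001]
force: [-0.3, -0.3, 0.5]
grip_width: 1.0
finger_force: 0.0
```

play_rows:
  series:
    - [[-0.3,-0.25,0],[0,0,0]]
    - [[-0.6,-0.5,0],[0,0,0]]
    - [[-0.76,-0.63,0],[0,0,0]]

```text
time_s: 21.8
ee_pos: [511.2, -23.5, 115.8]
tcp_rot: [-2.222, -2.219, 0.003]
force: [0.3, 0.4, 0.1]
grip_width: 1.0
finger_force: 0.0
```

play_rows:
  series:
    - [[-0.3,-0.25,0],[0,0,0]]
    - [[-0.55,-0.45,0],[0,0,0]]
    - [[-0.7,-0.58,0],[0,0,0]]
    - [[-0.76,-0.63,0],[0,0,0]]
    - [[-0.76,-0.63,0],[0,0,0]]
    - [[-0.76,-0.63,0],[0,0,0]]

```text
time_s: 22.4
ee_pos: [451.7, -97.7, 116.5]
tcp_rot: [2.221, 2.221, 0.001]
force: [0.6, -0.7, -0.2]
grip_width: 0.999
finger_force: 0.0
```

```bash
python3 st.py; python3 - <<'E'
from plant import r
from vis import *
cs=cams(r);im={n:r.capture(n) for n in cs}
A=lambda n,p,z:[np.round(x,1) for x in cv2.minAreaRect(plane(cs[n],p,z).astype(np.float32))[:2]]
for k,bt,bs,lo,hi,z in(("red",(190,130,245,190),(300,190,350,235),(8,120,105),(32,255,255),70),("yellow",(205,220,255,258),(262,142,292,180),(36,120,85),(58,255,255),45)):
    pt,ct=blob(im["top"],bt,lo,hi,3,3);ps,c2=blob(im["scene"],bs,lo,hi,3,3)
    print(k,tri(cs,ct,c2),A("top",pt,z),A("scene",ps,z))
t=im["top"];s=im["scene"]
f=lambda x:cv2.resize(x[...,::-1],None,fx=4,fy=4,interpolation=cv2.INTER_CUBIC)
cv2.imwrite("pics/g4.png",np.hstack([f(t[138:218,105:190]),f(s[140:220,335:420])]))
E
```

```text
22.4 [451.7 -97.7 116.5] [2.221e+00 2.221e+00 1.000e-03] [-0.35  0.08 -0.52  0.97  0.    1.22] 0.9992857155655582 0.0 [ 0.6 -0.7 -0.2]
red (array([640.39206963, 129.54235892,  71.94681944]), np.float64(2.2639851727574136)) [array([640.4, 128.6]), array([42.2, 42. ])] [array([639.2, 131.6]), array([42.6, 41.4])]
yellow (array([434.44950679,  91.93135639,  45.7816682 ]), np.float64(2.161501475014952)) [array([434.4,  91.1]), array([65. , 64.3])] [array([433.2,  93.3]), array([66., 67.])]
```

View pics/g4.png

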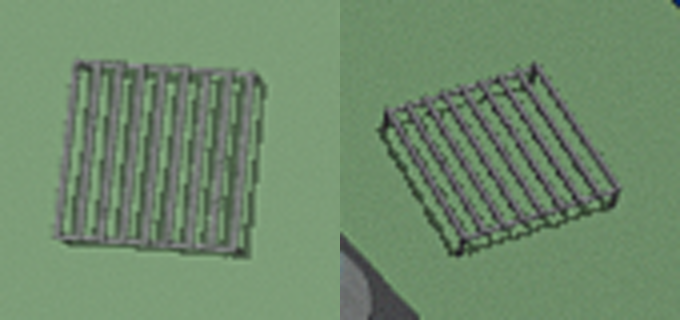

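The red tin is centred on the pan. The rack's top corners are at (77,64), (257,75), (243,248) and (62,238) in the left half, and at (388,115), (535,70), (617,190) and (460,242) in the right half. I'll triangulate those and grasp the blue tin.

```bash
python3 - <<'E'
from plant import r
from vis import *
cs=cams(r)
T=np.array([(77,64),(257,75),(243,248),(62,238)],float);S=np.array([(535,70),(617,190),(460,242),(388,115)],float)-[340,0]
T=(T+.5)/4-.5+[105,138];S=(S+.5)/4-.5+[335,140]
def best():
    for k in range(4):
        P=[tri(cs,a,b) for a,b in zip(T,np.roll(S,-k,0))]
        if max(g for _,g in P)<12: print(k,[(p.round(1),round(g,1)) for p,g in P],np.mean([p for p,_ in P],0))
best()
print(plane(cs["top"],T,25).mean(0),plane(cs["scene"],S,25).mean(0))
E
```

```text
1 [(array([644.9, 364.3,  21. ]), np.float64(1.9)), (array([637.9, 249.5,  20.3]), np.float64(2.9)), (array([527.7, 256.9,  21.9]), np.float64(7.2)), (array([533.7, 370.9,  19.6]), np.float64(4.4))] [586.06059624 310.41046029  20.7171507 ]
[584.55650291 307.10153262] [588.89168171 310.15992101]
```

play_rows:
  series:
    - [[0,0,0.1],[0,0,0]]
    - [[0,0,0.3],[0,0,0]]
    - [[0,0,0.5],[0,0,0]]
    - [[0,0,0.6],[0,0,0]]

```text
time_s: 22.9
ee_pos: [449.8, -97.0, 54.2]
tcp_rot: [-2.218, -2.22, 0.002]
force: [0.6, 0.8, -0.5]
grip_width: 1.003
finger_force: 0.0
```

play_rows:
  series:
    - [[0,0,0.15],[0,0,0]]
    - [[0,0,0.3],[0,0,0]]
    - [[0,0,0.42],[0,0,0]]
    - [[0,0,0.48],[0,0,0]]
    - [[0,0,0.5],[0,0,0]]
    - [[0,0,0.5],[0,0,0]]
    - [[0,0,0.5],[0,0,0]]

```text
time_s: 23.6
ee_pos: [451.6, -98.2, 6.9]
tcp_rot: [2.221, 2.221, 0.001]
force: [-0.1, -0.8, 0.4]
grip_width: 1.001
finger_force: 0.0
```

play_rows:
  claw: 1
  newtons: 40
  series:
    - [[0,0,0],[0,0,0]]
    - [[0,0,0],[0,0,0]]
    - [[0,0,0],[0,0,0]]
    - [[0,0,0],[0,0,0]]
    - [[0,0,0],[0,0,0]]
    - [[0,0,0],[0,0,0]]
    - [[0,0,0],[0,0,0]]
    - [[0,0,0],[0,0,0]]

```text
time_s: 24.4
ee_pos: [451.7, -98.3, 7.3]
tcp_rot: [2.221, 2.221, 0.001]
force: [-0.6, 0.5, 5.3]
grip_width: 0.737
finger_force: 43.6
```

play_rows:
  series:
    - [[0,0,-0.05],[0,0,0]]
    - [[0,0,-0.15],[0,0,0]]
    - [[0,0,-0.35],[0,0,0]]
    - [[0,0,-0.6],[0,0,0]]
    - [[0,0,-0.8],[0,0,0]]
    - [[0,0,-0.9],[0,0,0]]
    - [[0,0,-0.9],[0,0,0]]

```text
time_s: 25.1
ee_pos: [452.3, -98.5, 98.0]
tcp_rot: [2.219, 2.219, 0.002]
force: [0.6, -0.9, -2.3]
grip_width: 0.739
finger_force: 44.6
```

play_rows:
  series:
    - [[0.1,0.03,0],[0,0,0]]
    - [[0.3,0.1,0],[0,0,0]]
    - [[0.55,0.18,0],[0,0,0]]
    - [[0.82,0.27,0],[0,0,0]]

```text
time_s: 25.5
ee_pos: [476.7, -14.5, 94.7]
tcp_rot: [-2.22, -2.218, 0.003]
force: [-0.2, 0.1, -3.2]
grip_width: 0.737
finger_force: 44.6
```

play_rows:
  series:
    - [[0.27,0.09,0],[0,0,0]]
    - [[0.55,0.18,0],[0,0,0]]
    - [[0.82,0.27,0],[0,0,0]]

```text
time_s: 25.8
ee_pos: [503.6, 67.9, 94.6]
tcp_rot: [-2.219, -2.22, 0.003]
force: [0.5, 1.3, -2.4]
grip_width: 0.736
finger_force: 44.6
```

play_rows:
  series:
    - [[0.27,0.09,0],[0,0,0]]
    - [[0.55,0.18,0],[0,0,0]]
    - [[0.82,0.27,0],[0,0,0]]

```text
time_s: 26.1
ee_pos: [530.6, 149.8, 94.4]
tcp_rot: [-2.219, -2.22, 0.004]
force: [1.3, -0.2, -2.5]
grip_width: 0.739
finger_force: 44.6
```

play_rows:
  series:
    - [[0.27,0.09,0],[0,0,0]]
    - [[0.55,0.18,0],[0,0,0]]
    - [[0.82,0.27,0],[0,0,0]]

```text
time_s: 26.4
ee_pos: [557.4, 231.6, 94.1]
tcp_rot: [-2.219, -2.22, 0.005]
force: [-0.1, -1.0, -2.0]
grip_width: 0.739
finger_force: 44.6
```

play_rows:
  series:
    - [[0.25,0.08,0],[0,0,0]]
    - [[0.5,0.17,0],[0,0,0]]
    - [[0.68,0.23,0],[0,0,0]]
    - [[0.77,0.26,0],[0,0,0]]
    - [[0.8,0.27,0],[0,0,0]]
    - [[0.8,0.27,0],[0,0,0]]
    - [[0.8,0.27,0],[0,0,0]]

```text
time_s: 27.1
ee_pos: [585.3, 309.1, 95.9]
tcp_rot: [-2.222, -2.22, 0.003]
force: [-0.2, -0.5, -3.5]
grip_width: 0.742
finger_force: 44.6
```

play_rows:
  series:
    - [[0,0,0.1],[0,0,0]]
    - [[0,0,0.25],[0,0,0]]
    - [[0,0,0.4],[0,0,0]]
    - [[0,0,0.5],[0,0,0]]
    - [[0,0,0.55],[0,0,0]]
    - [[0,0,0.55],[0,0,0]]
    - [[0,0,0.55],[0,0,0]]

```text
time_s: 27.8
ee_pos: [586.3, 310.1, 41.5]
tcp_rot: [2.221, 2.221, 0.0]
force: [-0.3, 0.8, -3.2]
grip_width: 0.735
finger_force: 44.6
```

play_rows:
  series:
    - [[0,0,0.02],[0,0,0]]
    - [[0,0,0.04],[0,0,0]]
    - [[0,0,0.06],[0,0,0]]
    - [[0,0,0.075],[0,0,0]]
    - [[0,0,0.085],[0,0,0]]
    - [[0,0,0.09],[0,0,0]]
    - [[0,0,0.09],[0,0,0]]
    - [[0,0,0.09],[0,0,0]]

```text
time_s: 28.6
ee_pos: [586.1, 310.0, 32.5]
tcp_rot: [2.221, 2.221, 0.0]
force: [0.1, -0.5, -2.1]
grip_width: 0.738
finger_force: 44.7
```

play_rows:
  series:
    - [[0,0,0.01],[0,0,0]]
    - [[0,0,0.015],[0,0,0]]
    - [[0,0,0.015],[0,0,0]]

```text
time_s: 28.9
ee_pos: [586.2, 310.1, 32.3]
tcp_rot: [2.221, 2.221, 0.001]
force: [-2.6, -1.2, 5.2]
grip_width: 0.736
finger_force: 45.2
```

play_rows:
  claw: -1
  series:
    - [[0,0,0],[0,0,0]]
    - [[0,0,0],[0,0,0]]
    - [[0,0,0],[0,0,0]]
    - [[0,0,0],[0,0,0]]
    - [[0,0,0],[0,0,0]]
    - [[0,0,-0.1],[0,0,0]]
    - [[0,0,-0.3],[0,0,0]]
    - [[0,0,-0.5],[0,0,0]]
    - [[0,0,-0.7],[0,0,0]]
    - [[0,0,-0.9],[0,0,0]]

```text
time_s: 29.9
ee_pos: [586.2, 310.1, 122.5]
tcp_rot: [2.221, 2.221, 0.001]
force: [0.3, -0.1, -1.2]
grip_width: 0.994
finger_force: 0.0
```

play_rows:
  series:
    - [[-0.2,-0.14,0],[0,0,0]]
    - [[-0.45,-0.31,0],[0,0,0]]
    - [[-0.73,-0.51,0],[0,0,0]]

```text
time_s: 30.2
ee_pos: [535.4, 236.8, 122.1]
tcp_rot: [2.22, 2.222, 0.003]
force: [-0.2, -0.7, -0.2]
grip_width: 1.004
finger_force: 0.0
```

play_rows:
  series:
    - [[-0.3,-0.21,0],[0,0,0]]
    - [[-0.6,-0.42,0],[0,0,0]]
    - [[-0.73,-0.51,0],[0,0,0]]

```text
time_s: 30.5
ee_pos: [481.8, 162.2, 121.2]
tcp_rot: [-2.223, -2.22, 0.002]
force: [0.2, -0.2, -0.7]
grip_width: 0.998
finger_force: 0.0
```

play_rows:
  series:
    - [[-0.3,-0.21,0],[0,0,0]]
    - [[-0.55,-0.38,0],[0,0,0]]
    - [[-0.68,-0.47,0],[0,0,0]]
    - [[-0.73,-0.51,0],[0,0,0]]
    - [[-0.73,-0.51,0],[0,0,0]]
    - [[-0.73,-0.51,0],[0,0,0]]

```text
time_s: 31.1
ee_pos: [434.3, 91.6, 121.3]
tcp_rot: [2.221, 2.221, 0.003]
force: [-0.7, 0.0, -0.5]
grip_width: 1.002
finger_force: 0.0
```

```bash
python3 st.py; python3 - <<'E'
from plant import r
from vis import *
cs=cams(r);im={n:r.capture(n) for n in cs}
A=lambda n,p,z:[np.round(x,1) for x in cv2.minAreaRect(plane(cs[n],p,z).astype(np.float32))[:2]]
pt,ct=blob(im["top"],(112,140,178,208),(118,120,85),(140,255,255),5,3);ps,c2=blob(im["scene"],(340,140,410,210),(118,120,85),(140,255,255),5,3)
print(tri(cs,ct,c2),A("top",pt,70),A("scene",ps,70))
E
```

```text
31.1 [434.3  91.6 121.3] [2.221 2.221 0.003] [ 0.06  0.04 -0.55  0.98  0.    1.63] 1.0018438676625199 0.0 [-0.7  0.  -0.5]
(array([586.92462121, 310.09635489,  71.54467668]), np.float64(2.2915010188612652)) [array([586.7, 309.6]), array([64.6, 63.8])] [array([585.7, 312.6]), array([63.8, 64.6])]
```

The blue tin is centred on the rack with its lid at the right height. Last is the yellow tin.

play_rows:
  series:
    - [[0,0,0.1],[0,0,0]]
    - [[0,0,0.3],[0,0,0]]
    - [[0,0,0.5],[0,0,0]]
    - [[0,0,0.6],[0,0,0]]

```text
time_s: 31.6
ee_pos: [431.6, 91.2, 58.7]
tcp_rot: [-2.219, -2.221, 0.004]
force: [-0.4, 0.3, -0.9]
grip_width: 0.993
finger_force: 0.0
```

play_rows:
  series:
    - [[0,0,0.15],[0,0,0]]
    - [[0,0,0.3],[0,0,0]]
    - [[0,0,0.45],[0,0,0]]
    - [[0,0,0.52],[0,0,0]]
    - [[0,0,0.54],[0,0,0]]
    - [[0,0,0.54],[0,0,0]]
    - [[0,0,0.54],[0,0,0]]

```text
time_s: 32.3
ee_pos: [433.8, 91.1, 7.5]
tcp_rot: [2.221, 2.221, 0.002]
force: [-0.8, -0.5, 0.3]
grip_width: 1.001
finger_force: 0.0
```

play_rows:
  claw: 1
  newtons: 40
  series:
    - [[0,0,0],[0,0,0]]
    - [[0,0,0],[0,0,0]]
    - [[0,0,0],[0,0,0]]
    - [[0,0,0],[0,0,0]]
    - [[0,0,0],[0,0,0]]
    - [[0,0,0],[0,0,0]]
    - [[0,0,0],[0,0,0]]
    - [[0,0,0],[0,0,0]]

```text
time_s: 33.1
ee_pos: [433.9, 91.0, 7.8]
tcp_rot: [2.221, 2.221, 0.002]
force: [-1.9, -0.2, 6.3]
grip_width: 0.734
finger_force: 43.7
```

play_rows:
  series:
    - [[0,0,-0.05],[0,0,0]]
    - [[0,0,-0.15],[0,0,0]]
    - [[0,0,-0.35],[0,0,0]]
    - [[0,0,-0.5],[0,0,0]]
    - [[0,0,-0.6],[0,0,0]]
    - [[0,0,-0.6],[0,0,0]]

```text
time_s: 33.7
ee_pos: [434.4, 91.1, 68.5]
tcp_rot: [2.22, 2.22, 0.004]
force: [0.4, -0.9, -1.9]
grip_width: 0.735
finger_force: 44.5
```

play_rows:
  series:
    - [[-0.08,0.09,0],[0,0,0]]
    - [[-0.2,0.23,0],[0,0,0]]
    - [[-0.4,0.45,0],[0,0,0]]
    - [[-0.6,0.68,0],[0,0,0]]

```text
time_s: 34.1
ee_pos: [502.1, 29.4, 66.0]
tcp_rot: [-2.221, -2.221, 0.001]
force: [0.5, -0.3, -2.3]
grip_width: 0.737
finger_force: 44.5
```

play_rows:
  series:
    - [[-0.2,0.23,0],[0,0,0]]
    - [[-0.4,0.45,0],[0,0,0]]
    - [[-0.6,0.68,0],[0,0,0]]

```text
time_s: 34.4
ee_pos: [570.3, -31.4, 65.6]
tcp_rot: [-2.222, -2.22, 0.002]
force: [0.2, 0.2, -1.7]
grip_width: 0.735
finger_force: 44.5
```

play_rows:
  series:
    - [[-0.2,0.23,0],[0,0,0]]
    - [[-0.37,0.43,0],[0,0,0]]
    - [[-0.5,0.58,0],[0,0,0]]
    - [[-0.57,0.66,0],[0,0,0]]
    - [[-0.59,0.68,0],[0,0,0]]
    - [[-0.59,0.68,0],[0,0,0]]
    - [[-0.59,0.68,0],[0,0,0]]

```text
time_s: 35.1
ee_pos: [635.9, -87.5, 66.4]
tcp_rot: [-2.22, -2.221, 0.001]
force: [-0.7, 0.1, -2.3]
grip_width: 0.735
finger_force: 44.5
```

play_rows:
  series:
    - [[0,0,0.1],[0,0,0]]
    - [[0,0,0.25],[0,0,0]]
    - [[0,0,0.4],[0,0,0]]
    - [[0,0,0.46],[0,0,0]]
    - [[0,0,0.48],[0,0,0]]
    - [[0,0,0.48],[0,0,0]]
    - [[0,0,0.48],[0,0,0]]

```text
time_s: 35.8
ee_pos: [637.6, -88.2, 19.4]
tcp_rot: [2.221, 2.221, 0.001]
force: [0.3, 0.7, -2.2]
grip_width: 0.735
finger_force: 44.5
```

play_rows:
  series:
    - [[0,0.01,0.02],[0,0,0]]
    - [[0,0.01,0.04],[0,0,0]]
    - [[0,0.01,0.06],[0,0,0]]
    - [[0,0.01,0.075],[0,0,0]]
    - [[0,0.01,0.085],[0,0,0]]
    - [[0,0.01,0.09],[0,0,0]]
    - [[0,0.01,0.09],[0,0,0]]
    - [[0,0.01,0.09],[0,0,0]]

```text
time_s: 36.6
ee_pos: [637.9, -88.0, 10.9]
tcp_rot: [2.221, 2.221, -0.0]
force: [-4.3, 0.9, 5.1]
grip_width: 0.738
finger_force: 45.3
```

play_rows:
  claw: -1
  series:
    - [[0,0,0],[0,0,0]]
    - [[0,0,0],[0,0,0]]
    - [[0,0,0],[0,0,0]]
    - [[0,0,0],[0,0,0]]
    - [[0,0,0],[0,0,0]]
    - [[0,0,-0.1],[0,0,0]]
    - [[0,0,-0.3],[0,0,0]]
    - [[0,0,-0.6],[0,0,0]]
    - [[0,0,-0.9],[0,0,0]]
    - [[0,0,-1.0],[0,0,0]]

```text
time_s: 37.6
ee_pos: [640.8, -88.7, 114.5]
tcp_rot: [2.217, 2.217, 0.006]
force: [1.0, -0.5, 0.8]
grip_width: 0.999
finger_force: 0.0
```

play_rows:
  series:
    - [[0.2,-0.3,-0.2],[0,0,0]]
    - [[0.4,-0.6,-0.4],[0,0,0]]
    - [[0.6,-0.9,-0.5],[0,0,0]]
    - [[0.6,-1.0,-0.5],[0,0,0]]

```text
time_s: 38.0
ee_pos: [535.7, -26.1, 161.1]
tcp_rot: [-2.219, -2.224, -0.001]
force: [0.5, -0.4, -0.4]
grip_width: 1.005
finger_force: 0.0
```

play_rows:
  series:
    - [[0.2,-0.3,0],[0,0,0]]
    - [[0.3,-0.6,0],[0,0,0]]
    - [[0.3,-0.8,0],[0,0,0]]
    - [[0.3,-0.8,0],[0,0,0]]
    - [[0.3,-0.8,0],[0,0,0]]

```text
time_s: 38.5
ee_pos: [458.6, 1.7, 159.8]
tcp_rot: [2.221, 2.22, 0.001]
force: [0.1, -0.2, 0.1]
grip_width: 1.001
finger_force: 0.0
```

```bash
python3 st.py; python3 - <<'E'
from plant import r
from vis import *
cs=cams(r);im={n:r.capture(n) for n in cs}
A=lambda n,p,z:[np.round(x,1) for x in cv2.minAreaRect(plane(cs[n],p,z).astype(np.float32))[:2]]
pt,ct=blob(im["top"],(265,125,335,192),(36,120,85),(58,255,255),5,3);ps,c2=blob(im["scene"],(205,205,285,285),(36,120,85),(58,255,255),5,3)
print(tri(cs,ct,c2),A("top",pt,48),A("scene",ps,48))
cv2.imwrite("pics/end.png",im["scene"][...,::-1])
E
```

```text
38.5 [458.6   1.7 159.8] [2.221e+00 2.220e+00 1.000e-03] [-0.14  0.03 -0.47  1.07 -0.    1.43] 1.0011296684620583 0.0 [ 0.1 -0.2  0.1]
(array([637.74036377, -86.50772016,  47.15318803]), np.float64(1.821751741623229)) [array([637.5, -87.2]), array([63.4, 64.8])] [array([637.9, -85.6]), array([64.5, 66.2])]
```

View pics/end.png

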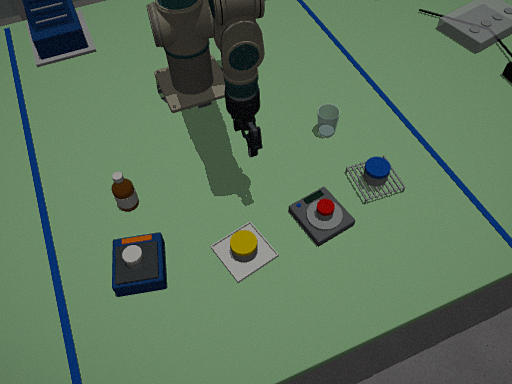

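All four tins stand on their places: white (132,255), yellow (244,245), red (325,208) and blue (377,168). The bottle at (124,190) and the beaker at (327,120) have not moved, and the arm is clear.

```bash
python3 -c "
from plant import r
print(r.finish_job())"
```

```text
the job is handed in; nothing more can be done
None
```

I handed the job in at about 38.6 s: each tin stands on its own place, measured within about 2 mm of centre, and the bottle and beaker are where they were. However, my first grasp on the white tin was too high, so the fingertips pressed on its lid with a wrist force of about 57 N; the tin stayed standing, but I got no verdict back and can't say whether that broke the 40 N pressing limit.

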